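# Fit the keyed tube block in the bench mixer and lock it

### The arm

A 7-joint arm with a two-finger parallel gripper is mounted at the origin on the work surface. World frame = base frame: x ahead of the robot, y to its left, z up, the work surface at z = 0. Lengths are in m, angles in rad, forces in N, time in s.
With the tool pointing down it reaches from about 0.425 to 0.95 m from the base axis. Payload 4.7 kg.
Tool frame: the origin (TCP) lies at the very end of the fingers, on their centre line; the grasp point (between the pads) lies 19 mm behind it (pinch_z is the distance from the TCP to the grasp point, in m); z points along the fingers, y is the line along which they close (so a half turn about z gives the same grasp; the last joint's range is limited). The gripper opens to 87 mm and grips with 3 to 60 N. Pads are 19 mm wide; open, the fingers measure 117 mm over their backs; the gripper's body (75 mm by 190 mm) begins 51 mm behind the grasp point.
Start: joints at [-1.348, 0.469, -0.049, 1.532, 0.024, 1.141, -0.082], TCP at [0.168, 0.654, 0.223] pointing down, gripper open.
Joint ranges: [-2.59, 2.59], [-0.33, 1.99], [-1.39, 1.29], [0.1, 2.45], [-1.04, 4.18], [0.21, 1.99], [-2.66, 2.66]. Speed limits (rad/s): [2.57, 2.57, 3.14, 3.14, 3.14, 3.14, 3.14].

### API

Orientations are given as a unit quaternion [w, x, y, z].
In Python, from cell import observe, grab_frame, sign_off, search_frame, spot_point, pinch_z gives the robot as it stands.
- The arm moves only by the tool carry_out, never from a script. Its argument "steps" is a list of rows, each a list of 3 entries, a list of its own where there are three numbers: the shift along the tool's x, y, z in units of 0.3 m (1.0 is 0.3 m), then the turn, a rotation vector about the tool's x, y, z in units of 30 degrees (1.0 is 30 degrees), then the opening, from 0 (shut) to 1 (fully open). A call has exactly 10 rows; each row is the pose to reach, as a shift and turn from the pose commanded when the call began, along the tool's axes at that moment; what a row does not reach only later rows make up. A row lasts 1/10 s, in which the tool goes at most 50 mm and 8.59 degrees, less where a joint would pass 70% of its speed; a pose out of reach is approached as far as the arm can. A call with a number of a shift or a turn outside -1 to 1 is refused whole. A call with a gripper value outside its range is refused whole. The fingers move at their own pace and stop on an object; "squeeze" is the grip in N (left out, the last holds). Time passes only in rows, so rows that repeat a pose let the fingers close, or fill a call up. It gives the time, the measured TCP pose, the force, the opening and the grip force at its end, in the units of the state.
- observe(): the state, without advancing time (a new reading comes with each control period).
- grab_frame(name): name is "scene" or "top"; returns a dict with "image" (400x640x3 uint8, red, green, blue), "vfov" (degrees; the focal length in pixels is half the picture's height over the tangent of half this angle, whatever the lens; pixels are square), "cx", "cy" (the principal point, pixels), "origin" and "orientation" of the camera in the world. Camera axes: x right, y down, z forward; pixel columns grow to the right and rows downward; lengths in m; the calibration is good to about 2 mm. A picture is of the moment at which its call begins. There is no depth.
- sign_off(): hands the job in; it is judged then, once.
Trained networks look in the newest picture that a camera, given by its name, has taken for a name from the list of things; names that differ only in an ending like _2 or _b are one class to them, and where a whole thing is asked for, a point or a joint stands for the part that bears it (a point fixed in the world has none). Each returns a list of dicts, best first, with "conf" (0 to 1); they miss things now and then, are a little off and sometimes report something else, mostly with a low value. They report only what shows in the picture. A call takes as long as a camera call. They do not tell look-alikes from the thing itself.
- search_frame(camera, query): "at" ([x, y, z] in m, in world coordinates, good to about 4 mm: the middle of the surface that is visible of it).
- spot_point(camera, query): "at" ([x, y, z] in m, in world coordinates, good to about 4 mm: a listed point, or the origin of a listed thing).
The state is a dict: "clock": time; "joint_pos": joint angles; "qd": joint speeds; "effort": joint torques, N m; "tool_pos": TCP position; "tcp_rot": TCP orientation; "contact_force": force on the tool from outside, world axes, zero at the start; "ft_torque": the same for the moment, N m; "finger_gap": finger opening in m; "grip_force": force on a finger pad.
Only numpy, scipy, OpenCV 4.12 (cv2) and the standard library are available. Lean on these libraries where they do the work, as an engineer would, in place of code of your own. Each camera call takes 0.05 s, during which the arm holds its last target. There are 200 camera calls.

### The job

Put the round blue tube block into the well of the bench mixer, turned so that the notch in its rim fits over the orange key and it sits fully home and flat; keep it upright and lower it in rather than dropping it. Then swing the retaining arm round over the block as far as it goes. Leave the tip box, the bottle and the jar where they are.

Things in the scene. Friction and masses are not known exactly. Their poses are not given: they have to be found in the camera images.
- mixer: Bench mixer, a fixed white box 220 x 220 mm with a grey deck 90 mm above the table, standing in any of several places and yaws. Origin: centre of its underside, which is on the axis of the well; z up; the key lies towards its -x side. The well is a round hole 113 mm in diameter and 22 mm deep, open at the top, with a black floor.
- well (a point): Centre of the well's floor, 68 mm above the table; axes as the mixer's.
- key (a point): Top edge of the orange key on the wall of the well, level with the deck, 50.5 mm from the well's axis towards the mixer's -x. The key is 14 mm wide and 13 mm deep radially (44 to 57 mm from the axis), straight for 15 mm above the well's floor and then roof-shaped (45 degree slopes) up to the deck. An orange stripe on the deck points at it.
- block: Round blue tube block, loose, 0.25-0.5 kg, diameter 108 mm, 34 mm thick. Origin: centre of underside, z up. White upright grip on top, central: 52 mm along x, 16 mm thick along y, 40 mm high (top 74 mm above underside). It fits when its x points as the mixer's does, within about 3 degrees; then it rests on the well's floor, its top 12 mm above the deck. Turned wrongly it rides on the key.
- notch (a point): Middle of the notch in the block's rim, at the underside, 50.5 mm from the block's axis towards the block's -x. The notch is 20 mm wide, through the full thickness, from the rim in to 40 mm from the axis; an orange mark lies between it and the grip. Over the key when it fits.
- retainer (a joint): Angle of the retaining arm about its upright pivot, anticlockwise from above. 0: parked, pointing to the mixer's -y, off the well; 1.57: its stop, pointing to the mixer's +x, over the block's rim beside the grip. Stays where left; about 1 N at the peg moves it. A flat bar 18 mm wide, 10 mm thick; its underside passes 5 mm above a block that is home, and is blocked by one that is not.
- pivot (a point): Pivot of the retaining arm: 80 mm towards -x and 35 mm towards -y from the well's axis, in the mixer's frame; at the arm's underside, 107 mm above the table.
- peg (a point): The red upright peg at the arm's free end, to pinch or push: 16 mm in diameter, 42 mm tall (117 to 159 mm above the table), on the arm 150 mm from the pivot. This point lies on its axis, 141 mm above the table.
- tipbox: Open grey box of pipette tips, 120 x 82 x 50 mm, loose; leave alone. Origin at the centre of its underside.
- spray: White bottle with red cap, 64 mm in diameter, 170 mm tall, loose; leave alone. Origin at the centre of its underside.
- jar: Amber jar with white cap, 66 mm in diameter, 75 mm tall, loose; leave alone. Origin at the centre of its underside.
Things that resemble listed ones, but are neither listed nor needed, are in the scene too. There is more than one size of the block; the job needs the middle-sized.

How it is judged:
By the outcome, as a careful person would: the job done as asked, in the order asked, and still so for the second after the job is handed in, with the robot touching nothing.
It also fails if it takes over 58 s, if anything falls off the work surface, if the arm or the gripper's body presses on something with over 40 N, if the wrist force passes 120 N, or if a joint passes its speed limit or range.

## Working session

There is one attempt and no reset: what is moved stays moved. The work goes in short steps, Python scripts to look and compute and a tool call to move; the robot and the scene stay as the last step left them, time stands still between calls to the robot, and variables do not carry over. Pictures are saved under pics/ and viewed, at most 10 in all, crops included, and the job is handed in when it is done.

Besides the shell and the picture viewer there is one more tool, called after ">>>" by a JSON object that holds its "fn" and its "kwargs", one argument or row to a line. carry_out: Moves the arm, as the interface text tells. Shifts and turns lie within -1 to 1; 1 stands for 0.3 m of shift or 30 degrees of turn. Its arguments: {"type":"object","properties":{"steps":{"type":"array","items":{"type":"array"}},"squeeze":{"type":"number"}},"required":["steps"]}

```bash
mkdir -p pics; cat > h.py <<'E'
import numpy as np, cv2
from cell import *
from scipy.spatial.transform import Rotation as R
def cam(f):
    q=f["orientation"]; M=R.from_quat([q[1],q[2],q[3],q[0]]).as_matrix()
    F=f["image"].shape[0]/2/np.tan(np.radians(f["vfov"])/2)
    return M,F,np.array(f["origin"])
def proj(f,p):
    M,F,o=cam(f); c=M.T@(np.array(p)-o); return np.array([f["cx"]+F*c[0]/c[2],f["cy"]+F*c[1]/c[2]])
def back(f,uv,z):
    M,F,o=cam(f); d=M@np.array([(uv[0]-f["cx"])/F,(uv[1]-f["cy"])/F,1]); return o+d*(z-o[2])/d[2]
def save(im,n): cv2.imwrite("pics/"+n,np.ascontiguousarray(im[...,::-1]))
E
python3 - <<'E'
from h import *
print(observe())
for c in("top","scene"):
    f=grab_frame(c); save(f["image"],c+"0.png"); print(c,f["vfov"],f["cx"],f["cy"],f["origin"],f["orientation"])
    for q in("mixer","well","key","block","notch","pivot","peg","retainer","tipbox","spray","jar"):
        for r in spot_point(c,q)[:4]: print(" ",q,r["conf"],np.round(r["at"],3) if "at" in r else r,proj(f,r["at"]).round())
E
```

```text
{'clock': 0.0, 'joint_pos': array([-1.34788291,  0.46945958, -0.04856598,  1.53369207,  0.02412326,
        1.14097606, -0.08231696]), 'qd': array([ 0.00177355,  0.00133552, -0.00041802, -0.0006169 ,  0.00091171,
       -0.00105208, -0.00066944]), 'effort': array([-2.91198803e-04, -5.07966936e+01, -8.08014348e-02, -2.36159742e+01,
       -6.12935121e-02,  3.78379575e-02,  1.84490873e-04]), 'tool_pos': array([0.16804879, 0.65313395, 0.2214879 ]), 'tcp_rot': array([-7.02001692e-05,  1.25574997e-01,  9.92083651e-01, -9.71888850e-04]), 'contact_force': array([-0.28054674,  0.0872793 , -0.77847774]), 'ft_torque': array([ 0.02700072, -0.03478885, -0.01571052]), 'grip_force': 0.0, 'finger_gap': 0.08702866373622516}
top 54.13288405490059 325.74201991619026 196.93789257978443 [0.40614549 0.01401255 0.95599298] [-0.06571794  0.71097723 -0.69821449  0.05185611]
  mixer 0.96 [ 0.538 -0.108  0.001] [384. 209.]
  mixer 0.4 [ 0.533 -0.106  0.071] [386. 208.]
  well 0.65 [ 0.535 -0.108  0.07 ] [387. 207.]
  well 0.65 [ 0.774 -0.061  0.002] [365. 117.]
  key 0.85 [ 0.488 -0.09   0.088] [381. 226.]
  key 0.16 [ 0.431  0.22  -0.002] [248. 251.]
  block 0.97 [ 0.471  0.201 -0.002] [257. 235.]
  block 0.58 [ 0.296  0.211 -0.004] [249. 308.]
  block 0.57 [0.594 0.197 0.002] [261. 185.]
  notch 0.9 [0.428 0.22  0.   ] [248. 252.]
  notch 0.81 [0.629 0.183 0.   ] [267. 172.]
  notch 0.66 [0.333 0.265 0.001] [227. 292.]
  pivot 0.63 [ 0.449 -0.115  0.111] [393. 244.]
  peg 0.59 [ 0.449 -0.26   0.14 ] [467. 244.]Traceback (most recent call last):
  File "<stdin>", line 6, in <module>
ValueError: it knows: block, jar, key, mixer, notch, peg, pivot, spray, tipbox, well
```

```bash
python3 - <<'E'
from h import *
f=grab_frame("scene"); save(f["image"],"scene0.png")
for q in("mixer","well","key","block","notch","pivot","peg","tipbox","spray","jar"):
    for r in spot_point("scene",q)[:4]: print(" ",q,r["conf"],np.round(r["at"],3),proj(f,r["at"]).round())
E
```

```text
mixer 0.96 [ 0.534 -0.106  0.   ] [277. 227.]
  well 0.76 [ 0.534 -0.103  0.068] [276. 209.]
  well 0.62 [ 0.446 -0.266  0.145] [196. 185.]
  key 0.77 [ 0.486 -0.09   0.092] [273. 189.]
  key 0.65 [ 0.475  0.196 -0.001] [368. 177.]
  block 0.97 [0.294 0.206 0.001] [343. 137.]
  block 0.89 [ 0.474  0.197 -0.002] [368. 177.]
  block 0.78 [ 0.594  0.198 -0.001] [390. 206.]
  notch 0.94 [ 0.626  0.179 -0.001] [390. 217.]
  notch 0.91 [ 0.425  0.216 -0.   ] [366. 164.]
  notch 0.75 [ 0.334  0.264 -0.001] [366. 141.]
  pivot 0.84 [ 0.45  -0.118  0.11 ] [258. 178.]
  pivot 0.51 [ 0.475  0.2   -0.003] [369. 177.]
  peg 0.82 [ 0.452 -0.266  0.142] [197. 188.]
  tipbox 0.97 [ 0.563  0.385 -0.002] [441. 178.]
  tipbox 0.36 [ 0.778 -0.063 -0.001] [332. 298.]
  spray 0.83 [0.778 0.134 0.001] [405. 267.]
  jar 0.93 [ 0.779 -0.06   0.   ] [333. 297.]
```

View pics/top0.png

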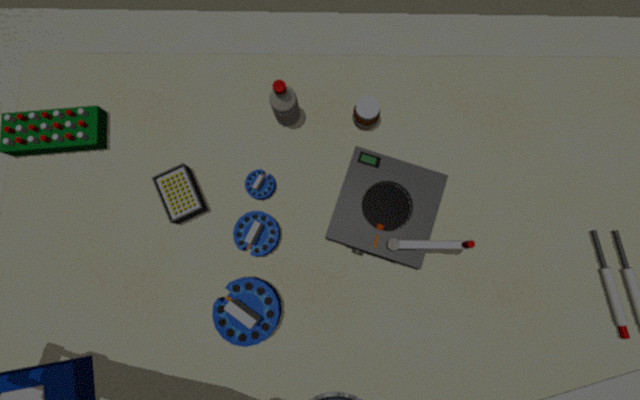

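View pics/scene0.png

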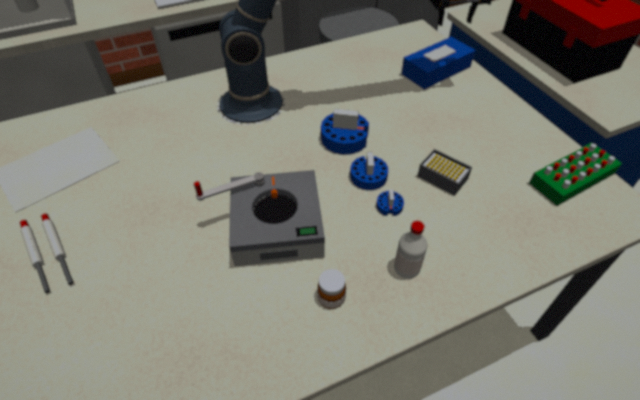

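The top view shows three look-alikes: large (246,312), middle (257,234) and small (260,184). I choose the middle one, whose notch-to-axis distance of about 49 mm matches the description. The mixer is at (387,207), with its arm already about 18° off park. The scene view agrees: middle block at (369,173), mixer at (276,209). Next I'll make rectified close crops to check the sizes and yaws.

```bash
cat >> h.py <<'E'
def rect(f,c,z,half=0.13,s=2000):
    # metric patch: column -> -y, row -> -x  (up = +x, left = +y); s px per m
    n=int(2*half*s); w=[(c[0]+half,c[1]+half),(c[0]+half,c[1]-half),(c[0]-half,c[1]-half),(c[0]-half,c[1]+half)]
    src=np.float32([proj(f,(x,y,z)) for x,y in w]); dst=np.float32([[0,0],[n,0],[n,n],[0,n]])-0.5
    dst[dst<0]=0
    return cv2.warpPerspective(f["image"],cv2.getPerspectiveTransform(src,dst),(n,n),flags=cv2.INTER_CUBIC)
E
python3 - <<'E'
from h import *
t=grab_frame("top"); s=grab_frame("scene")
np.save("t0.npy",t["image"])
k=lambda a:cv2.resize(cv2.convertScaleAbs(a,alpha=1.6),(390,290+0))
C=(0.535,-0.107)
A=[cv2.convertScaleAbs(rect(f,C,0.09,0.14,1040),alpha=1.8) for f in(t,s)]
B=[cv2.convertScaleAbs(rect(f,(0.472,0.199),0.034,0.07,2080),alpha=1.8) for f in(t,s)]
save(np.vstack([np.hstack(A),np.hstack(B)]),"crop1.png")
E
```

```text
(no output)
```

View pics/crop1.png

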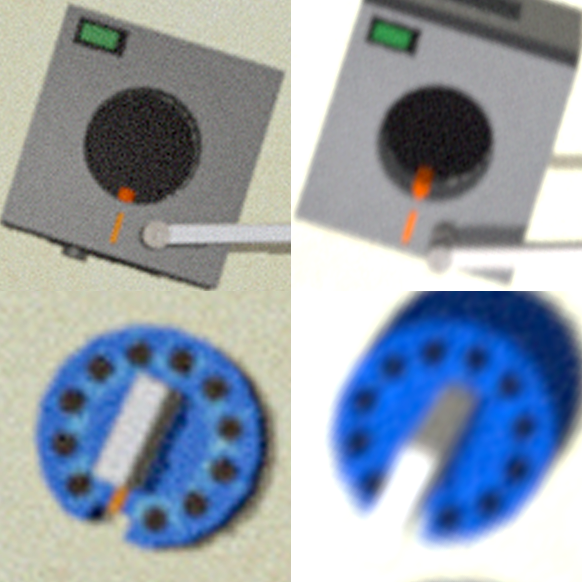

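Top left, the deck corners are about (70,4), (285,72) and (2,222), so the mixer yaw is about -17.4°, with the well at (142,146). Lower left, the block is about 225 px wide, i.e. 108 mm, so it is the middle one. Its notch is at (118,520) and its yaw is about -22°. Now I'll refine these with quick fits.

```bash
python3 - <<'E'
from h import *
for n in("top","scene"):
    f=grab_frame(n)
    c=(0.472,0.199); h=.09; S=3000; im=rect(f,c,0.034,h,S); hsv=cv2.cvtColor(im,cv2.COLOR_RGB2HSV)
    m=cv2.inRange(hsv,(100,120,70 if n=="top" else 130),(130,255,255)); m=cv2.morphologyEx(m,cv2.MORPH_CLOSE,np.ones((15,15)))
    k=max(cv2.findContours(m,cv2.RETR_EXTERNAL,2)[0],key=cv2.contourArea)
    (u,v),r=cv2.minEnclosingCircle(k); print(n,"block",c[0]+h-v/S,c[1]+h-u/S,"d",2*r/S)
    c=(0.535,-0.107); h=.16; S=2000; im=rect(f,c,0.09,h,S); g=cv2.GaussianBlur(cv2.cvtColor(im,cv2.COLOR_RGB2HSV),(0,0),3)
    sat=cv2.inRange(g,(0,0,0),(180,45,110 if n=="top" else 150)); sat=cv2.morphologyEx(sat,cv2.MORPH_OPEN,np.ones((41,41)))
    k=max(cv2.findContours(sat,cv2.RETR_EXTERNAL,2)[0],key=cv2.contourArea); k=cv2.convexHull(k)
    (u,v),wh,a=cv2.minAreaRect(k); print(" deck",c[0]+h-v/S,c[1]+h-u/S,np.array(wh)/S,a)
    y,x=np.mgrid[:640,:640]; dark=((g[...,2]<(40 if n=="top" else 85))&(np.hypot(x-320,y-320)<150)).astype(np.uint8)
    k=max(cv2.findContours(dark,cv2.RETR_EXTERNAL,2)[0],key=cv2.contourArea); (u,v),r=cv2.minEnclosingCircle(k); print(" well",c[0]+h-v/S,c[1]+h-u/S,2*r/S)
    print(" med deck",np.median(g[430:440,200:240].reshape(-1,3),0),"table",g[20,20],"floor",g[320,320])
o=observe(); q=o["tcp_rot"]; print(R.from_quat([q[1],q[2],q[3],q[0]]).as_matrix().round(3))
E
```

```text
top block 0.4712420756022135 0.1972945251464844 d 0.1080260009765625
 deck 0.528941146850586 -0.10231015014648438 [0.22720129 0.23883157] 16.8787841796875
 well 0.5350711364746095 -0.10388420104980468 0.11104685974121094
 med deck [63.  8. 76.] table [ 30  31 116] floor [97 44 24]
scene block 0.4853333333333333 0.20983333333333337 d 0.061014638264973955
 deck 0.5541924285888673 -0.1368557434082031 [0.27448193 0.29331381] 17.605968475341797
 well 0.5377757720947266 -0.10591410827636717 0.11980783081054687
 med deck [116.   7.  94.] table [ 30  28 161] floor [125  36  19]
[[-0.968  0.249 -0.   ]
 [ 0.249  0.968  0.   ]
 [ 0.     0.    -1.   ]]
```

>>> {"fn": "carry_out", "kwargs": {
  "steps": [
    [[-0.05,-0.04,0],[0,0,0],1],
    [[-0.15,-0.13,0],[0,0,0],1],
    [[-0.26,-0.23,0],[0,0,0],1],
    [[-0.37,-0.33,0],[0,0,0.05],1],
    [[-0.48,-0.43,0],[0,0,0.1],1],
    [[-0.59,-0.53,0],[0,0,0.15],1],
    [[-0.7,-0.63,0],[0,0,0.2],1],
    [[-0.8,-0.72,0],[0,0,0.25],1],
    [[-0.87,-0.78,0],[0,0,0.25],1],
    [[-0.9,-0.8,0],[0,0,0.25],1]
  ]
}}

```text
clock: 2.15
tool_pos: [0.3717, 0.3512, 0.2229]
tcp_rot: [0.0, 0.193, 0.981, -0.0]
contact_force: [0.4, 1.2, 0.3]
finger_gap: 0.0869
grip_force: 0.0
```

>>> {"fn": "carry_out", "kwargs": {
  "steps": [
    [[-0.05,-0.03,0.02],[0,0,0],1],
    [[-0.13,-0.09,0.07],[0,0,0],1],
    [[-0.23,-0.16,0.12],[0,0,0],1],
    [[-0.34,-0.23,0.18],[0,0,0],1],
    [[-0.43,-0.3,0.24],[0,0,0],1],
    [[-0.48,-0.335,0.28],[0,0,0],1],
    [[-0.5,-0.347,0.3],[0,0,0],1],
    [[-0.5,-0.347,0.32],[0,0,0],1],
    [[-0.5,-0.347,0.34],[0,0,0],1],
    [[-0.5,-0.347,0.35],[0,0,0],1]
  ]
}}

```text
clock: 3.15
tool_pos: [0.4693, 0.2032, 0.1172]
tcp_rot: [-0.0, 0.189, 0.982, 0.0]
contact_force: [0.1, 0.2, 0.9]
finger_gap: 0.0867
grip_force: 0.0
```

```bash
python3 - <<'E'
from h import *
o=observe(); print(o["tool_pos"],o["tcp_rot"])
t=grab_frame("top"); s=grab_frame("scene")
save(np.hstack([cv2.convertScaleAbs(cv2.resize(t["image"][160:310,180:330],None,fx=2.6,fy=2.6),alpha=1.5),cv2.resize(s["image"][70:220,300:450],None,fx=2.6,fy=2.6)]),"crop2.png")
E
```

```text
[0.46931226 0.20324888 0.11723278] [-3.11892095e-04  1.88734150e-01  9.82028117e-01  3.17385532e-04]
```

View pics/crop2.png

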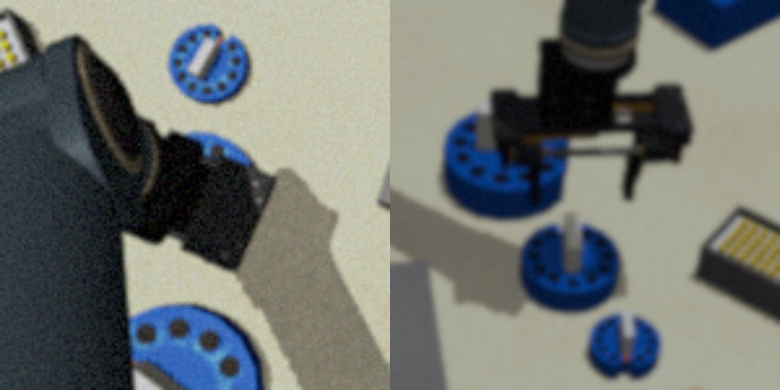

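The scene crop shows the open fingers at (537,180) and (630,180), straddling the middle block's grip at (572,235). I'll descend and grip.

>>> {"fn": "carry_out", "kwargs": {
  "steps": [
    [[-0.011,-0.014,0.03],[0,0,0],1],
    [[-0.011,-0.014,0.07],[0,0,0],1],
    [[-0.011,-0.014,0.11],[0,0,0],1],
    [[-0.011,-0.014,0.15],[0,0,0],1],
    [[-0.011,-0.014,0.19],[0,0,0],1],
    [[-0.011,-0.014,0.22],[0,0,0],1],
    [[-0.011,-0.014,0.24],[0,0,0],1],
    [[-0.011,-0.014,0.25],[0,0,0],1],
    [[-0.011,-0.014,0.25],[0,0,0],1],
    [[-0.011,-0.014,0.25],[0,0,0],0.5]
  ],
  "squeeze": 30
}}

```text
clock: 4.25
tool_pos: [0.4719, 0.1965, 0.0428]
tcp_rot: [0.0, 0.19, 0.982, 0.0]
contact_force: [0.1, 0.1, 0.8]
finger_gap: 0.0839
grip_force: 0.0
```

>>> {"fn": "carry_out", "kwargs": {
  "steps": [
    [[0,0,0],[0,0,0],0.35],
    [[0,0,0],[0,0,0],0.25],
    [[0,0,0],[0,0,0],0.15],
    [[0,0,0],[0,0,0],0],
    [[0,0,0],[0,0,0],0],
    [[0,0,0],[0,0,0],0],
    [[0,0,0],[0,0,0],0],
    [[0,0,0],[0,0,0],0],
    [[0,0,0],[0,0,0],0],
    [[0,0,0],[0,0,0],0]
  ],
  "squeeze": 30
}}

```text
clock: 5.25
tool_pos: [0.4716, 0.1965, 0.0426]
tcp_rot: [0.0, 0.19, 0.982, 0.0]
contact_force: [1.2, 1.2, -0.3]
finger_gap: 0.016
grip_force: 29.8
```

>>> {"fn": "carry_out", "kwargs": {
  "steps": [
    [[0,0,-0.01],[0,0,0],0],
    [[0,0,-0.04],[0,0,0],0],
    [[0,0,-0.09],[0,0,0],0],
    [[0,0,-0.15],[0,0,0],0],
    [[0,0,-0.22],[0,0,0],0],
    [[0,0,-0.29],[0,0,0],0],
    [[0,0,-0.36],[0,0,0],0],
    [[0,0,-0.42],[0,0,0],0],
    [[0,0,-0.45],[0,0,0],0],
    [[0,0,-0.47],[0,0,0],0]
  ]
}}

```text
clock: 6.25
tool_pos: [0.4715, 0.1962, 0.1842]
tcp_rot: [0.0, 0.19, 0.982, 0.0]
contact_force: [0.1, -0.4, -4.9]
finger_gap: 0.0156
grip_force: 29.8
```

>>> {"fn": "carry_out", "kwargs": {
  "steps": [
    [[-0.02,-0.03,0],[0,0,0],0],
    [[-0.06,-0.09,0],[0,0,0],0],
    [[-0.12,-0.18,0],[0,0,-0.03],0],
    [[-0.2,-0.3,0],[0,0,-0.06],0],
    [[-0.28,-0.42,0],[0,0,-0.09],0],
    [[-0.36,-0.54,0],[0,0,-0.12],0],
    [[-0.44,-0.66,0],[0,0,-0.15],0],
    [[-0.51,-0.765,0],[0,0,-0.153],0],
    [[-0.55,-0.825,0],[0,0,-0.153],0],
    [[-0.57,-0.854,0],[0,0,-0.153],0]
  ]
}}

```text
clock: 7.25
tool_pos: [0.5334, -0.1091, 0.1825]
tcp_rot: [-0.001, 0.153, 0.988, -0.001]
contact_force: [-0.0, -0.4, -4.0]
finger_gap: 0.0159
grip_force: 29.8
```

>>> {"fn": "carry_out", "kwargs": {
  "steps": [
    [[0,0,0],[0,0,0],0],
    [[0,0,0.02],[0,0,0],0],
    [[0,0,0.04],[0,0,0],0],
    [[0,0,0.06],[0,0,0],0],
    [[0,0,0.07],[0,0,0],0],
    [[0,0,0.07],[0,0,0],0],
    [[0,0,0.07],[0,0,0],0],
    [[0,0,0.07],[0,0,0],0],
    [[0,0,0.07],[0,0,0],0],
    [[0,0,0.07],[0,0,0],0]
  ]
}}

```text
clock: 8.25
tool_pos: [0.5347, -0.1052, 0.1627]
tcp_rot: [0.0, 0.151, 0.989, 0.0]
contact_force: [-0.9, -0.2, -4.7]
finger_gap: 0.0156
grip_force: 29.8
```

```bash
python3 - <<'E'
from h import *
o=observe(); print(o["tool_pos"],o["tcp_rot"],o["contact_force"])
for n in("top","scene"):
    f=grab_frame(n)
    for q in("block","notch","well","key","mixer","peg","pivot"):
        for r in spot_point(n,q)[:2]: print(n,q,r["conf"],np.round(r["at"],4),proj(f,r["at"]).round())
    if n=="top": t=f
s=f
u,v=proj(t,(.535,-.105,.1)).astype(int); a=t["image"][v-65:v+65,u-65:u+65]
u,v=proj(s,(.535,-.105,.1)).astype(int); b=s["image"][v-65:v+65,u-65:u+65]
save(np.hstack([cv2.convertScaleAbs(cv2.resize(x,None,fx=3,fy=3,interpolation=2),alpha=1.5) for x in(a,b)]),"crop3.png")
E
```

```text
[ 0.53469904 -0.10522502  0.16270527] [1.99935002e-04 1.50753607e-01 9.88571346e-01 7.04837590e-05] [-0.90180522 -0.1675854  -4.70358857]
top block 0.87 [ 0.5355 -0.1031  0.1198] [388. 203.]
top block 0.79 [ 5.943e-01  1.981e-01 -4.000e-04] [260. 185.]
top notch 0.92 [ 3.342e-01  2.624e-01 -2.000e-04] [229. 291.]
top notch 0.71 [ 6.293e-01  1.815e-01 -5.000e-04] [268. 171.]
top key 0.85 [ 0.4862 -0.0914  0.0871] [381. 227.]
top mixer 0.77 [ 5.378e-01 -1.028e-01 -4.000e-04] [381. 209.]
top peg 0.43 [ 0.4517 -0.2646  0.1393] [468. 243.]
top peg 0.43 [ 0.7725 -0.0619  0.0026] [365. 118.]
top pivot 0.9 [ 0.4485 -0.1121  0.111 ] [392. 244.]
scene block 0.95 [ 0.5371 -0.1034  0.1177] [275. 198.]
scene block 0.95 [ 0.2933  0.2083 -0.0007] [344. 138.]
scene notch 0.95 [ 0.4873 -0.0919  0.1201] [272. 182.]
scene notch 0.91 [ 0.3328  0.2678 -0.0013] [367. 140.]
scene well 0.65 [ 0.5364 -0.1038  0.0699] [276. 210.]
scene well 0.17 [ 0.4485 -0.2669  0.1458] [196. 186.]
scene mixer 0.81 [ 0.5341 -0.1068 -0.0012] [277. 227.]
scene peg 0.62 [ 0.4505 -0.2641  0.1473] [197. 185.]
scene pivot 0.76 [ 0.4501 -0.1151  0.1045] [259. 179.]
scene pivot 0.16 [ 0.5346 -0.1078  0.0669] [274. 211.]
```

View pics/crop3.png

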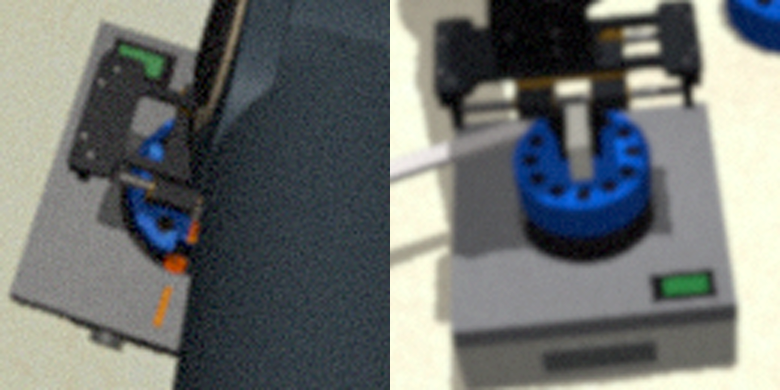

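The block hangs over the well with its orange mark in line with the key, at crop pixels (193,232) and (176,263). Network estimates put the well at about (0.5356,-0.1055), and the yaw is -17.3°, so I'll lower it.

>>> {"fn": "carry_out", "kwargs": {
  "steps": [
    [[-0.003,0,0.01],[0,0,0],0],
    [[-0.003,0,0.025],[0,0,0],0],
    [[-0.003,0,0.04],[0,0,0],0],
    [[-0.003,0,0.055],[0,0,0],0],
    [[-0.003,0,0.07],[0,0,0],0],
    [[-0.003,0,0.08],[0,0,0],0],
    [[-0.003,0,0.09],[0,0,0],0],
    [[-0.003,0,0.1],[0,0,0],0],
    [[-0.003,0,0.108],[0,0,0],0],
    [[-0.003,0,0.115],[0,0,0],0]
  ]
}}

```text
clock: 10.05
tool_pos: [0.5354, -0.1054, 0.1278]
tcp_rot: [0.0, 0.151, 0.989, 0.0]
contact_force: [-1.1, 0.0, -3.1]
finger_gap: 0.0159
grip_force: 29.8
```

>>> {"fn": "carry_out", "kwargs": {
  "steps": [
    [[0,0,0.003],[0,0,0],0],
    [[0,0,0.006],[0,0,0],0],
    [[0,0,0.01],[0,0,0],0],
    [[0,0,0.013],[0,0,0],0],
    [[0,0,0.016],[0,0,0],0],
    [[0,0,0.02],[0,0,0],0],
    [[0,0,0.023],[0,0,0],0],
    [[0,0,0.026],[0,0,0],0],
    [[0,0,0.026],[0,0,0],0],
    [[0,0,0.026],[0,0,0],0]
  ]
}}

```text
clock: 11.05
tool_pos: [0.5354, -0.1055, 0.1202]
tcp_rot: [-0.0, 0.151, 0.989, 0.0]
contact_force: [-0.5, 0.1, -4.4]
finger_gap: 0.0154
grip_force: 29.8
```

>>> {"fn": "carry_out", "kwargs": {
  "steps": [
    [[0,0,0.004],[0,0,0],0],
    [[0,0,0.008],[0,0,0],0],
    [[0,0,0.012],[0,0,0],0],
    [[0,0,0.016],[0,0,0],0],
    [[0,0,0.02],[0,0,0],0],
    [[0,0,0.023],[0,0,0],0],
    [[0,0,0.026],[0,0,0],0],
    [[0,0,0.029],[0,0,0],0],
    [[0,0,0.031],[0,0,0],0],
    [[0,0,0.031],[0,0,0],0]
  ]
}}

```text
clock: 12.05
tool_pos: [0.5354, -0.1054, 0.1108]
tcp_rot: [-0.0, 0.151, 0.989, 0.0]
contact_force: [-0.6, -0.6, -3.8]
finger_gap: 0.0156
grip_force: 29.8
```

>>> {"fn": "carry_out", "kwargs": {
  "steps": [
    [[0,0,0.001],[0,0,0],0],
    [[0,0,0.002],[0,0,0],0],
    [[0,0,0.003],[0,0,0],0],
    [[0,0,0.004],[0,0,0],0],
    [[0,0,0.004],[0,0,0],0],
    [[0,0,0.004],[0,0,0],0],
    [[0,0,0.004],[0,0,0],0],
    [[0,0,0.004],[0,0,0],0],
    [[0,0,0.004],[0,0,0],0],
    [[0,0,0.004],[0,0,0],0]
  ]
}}

```text
clock: 13.05
tool_pos: [0.5355, -0.1055, 0.1105]
tcp_rot: [0.0, 0.151, 0.989, 0.0]
contact_force: [-3.2, 1.1, 5.1]
finger_gap: 0.0158
grip_force: 29.8
```

Contact came at the home height, so I'll release and retreat upward.

>>> {"fn": "carry_out", "kwargs": {
  "steps": [
    [[0,0,0],[0,0,0],0.22],
    [[0,0,0],[0,0,0],0.3],
    [[0,0,0],[0,0,0],0.4],
    [[0,0,0],[0,0,0],0.5],
    [[0,0,0],[0,0,0],0.6],
    [[0,0,0],[0,0,0],0.7],
    [[0,0,0],[0,0,0],0.7],
    [[0,0,-0.03],[0,0,0],0.7],
    [[0,0,-0.08],[0,0,0],0.7],
    [[0,0,-0.14],[0,0,0],0.7]
  ]
}}

```text
clock: 14.05
tool_pos: [0.5351, -0.1054, 0.1523]
tcp_rot: [-0.0, 0.151, 0.989, -0.0]
contact_force: [0.6, -0.1, 0.6]
finger_gap: 0.0606
grip_force: 0.0
```

>>> {"fn": "carry_out", "kwargs": {
  "steps": [
    [[0,0,-0.05],[0,0,0],0.7],
    [[0,0,-0.12],[0,0,0],0.6],
    [[0,0,-0.19],[0,0,0],0.5],
    [[0.08,-0.05,-0.23],[0,0,0],0.3],
    [[0.2,-0.12,-0.25],[0,0,0],0],
    [[0.3,-0.2,-0.25],[0,0,0],0],
    [[0.4,-0.27,-0.25],[0,0,0],0],
    [[0.45,-0.32,-0.25],[0,0,0],0],
    [[0.48,-0.34,-0.25],[0,0,0],0],
    [[0.48,-0.34,-0.25],[0,0,0],0]
  ]
}}

```text
clock: 15.05
tool_pos: [0.3675, -0.1603, 0.2272]
tcp_rot: [0.001, 0.151, 0.988, 0.0]
contact_force: [0.3, -0.0, -0.1]
finger_gap: 0.0021
grip_force: 0.0
```

```bash
python3 - <<'E'
from h import *
o=observe(); print(o["tool_pos"],o["tcp_rot"],o["contact_force"],o["finger_gap"])
for n in("top","scene"):
    f=grab_frame(n)
    for q in("block","notch","peg","pivot"):
        for r in spot_point(n,q)[:2]: print(n,q,r["conf"],np.round(r["at"],4),proj(f,r["at"]).round())
    if n=="top": t=f
s=f
u,v=proj(t,(.5,-.16,.1)).astype(int); a=t["image"][v-65:v+65,u-65:u+65]
u,v=proj(s,(.5,-.16,.1)).astype(int); b=s["image"][v-65:v+65,u-65:u+65]
save(np.hstack([cv2.convertScaleAbs(cv2.resize(x,None,fx=3,fy=3,interpolation=2),alpha=1.5) for x in(a,b)]),"crop4.png")
E
```

```text
[ 0.36749171 -0.16026561  0.22718529] [6.60821940e-04 1.51329557e-01 9.88483110e-01 2.66107137e-04] [ 0.2875621  -0.00161457 -0.1409039 ] 0.002071911377955815
top block 0.73 [ 0.2943  0.2096 -0.0019] [250. 309.]
top block 0.65 [ 0.5334 -0.1048  0.0695] [386. 207.]
top notch 0.83 [0.6272 0.1819 0.0012] [267. 172.]
top notch 0.8 [ 0.3336  0.2669 -0.0042] [227. 291.]
top pivot 0.65 [ 0.4472 -0.1142  0.1068] [393. 245.]
scene block 0.93 [ 0.5954  0.199  -0.0028] [390. 206.]
scene block 0.92 [ 0.2932  0.2069 -0.0017] [344. 138.]
scene notch 0.92 [ 0.488  -0.0904  0.0666] [274. 196.]
scene notch 0.84 [ 0.3328  0.2662 -0.0023] [366. 140.]
scene peg 0.74 [ 0.4487 -0.2661  0.146 ] [197. 186.]
scene peg 0.36 [ 0.5649  0.3837 -0.0009] [441. 178.]
scene pivot 0.84 [ 0.4475 -0.1157  0.1062] [258. 178.]
```

View pics/crop4.png

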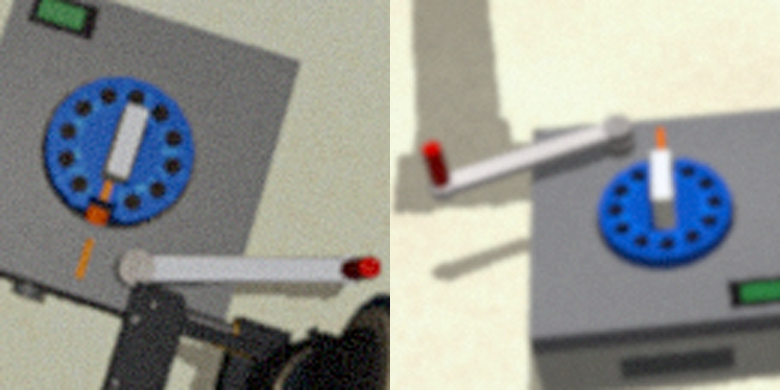

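Block is home: in the top crop the notch sits over the key at (97,213), and the deck overlap is even. The peg is at (362,267) and the pivot at (137,267). I'll go above the peg.

>>> {"fn": "carry_out", "kwargs": {
  "steps": [
    [[-0.03,-0.02,0],[0,0,0.05],0.5],
    [[-0.08,-0.06,0],[0,0,0.2],0.5],
    [[-0.15,-0.1,0],[0,0,0.35],0.5],
    [[-0.22,-0.15,0],[0,0,0.5],0.5],
    [[-0.28,-0.19,0],[0,0,0.65],0.5],
    [[-0.33,-0.22,0],[0,0,0.8],0.5],
    [[-0.36,-0.24,0],[0,0,0.92],0.5],
    [[-0.369,-0.251,0],[0,0,1],0.5],
    [[-0.369,-0.251,0],[0,0,1],0.5],
    [[-0.369,-0.251,0],[0,0,1],0.5]
  ]
}}

```text
clock: 16.55
tool_pos: [0.4508, -0.2651, 0.2265]
tcp_rot: [-0.0, 0.401, 0.916, -0.0]
contact_force: [0.1, -0.3, -0.1]
finger_gap: 0.0435
grip_force: 0.0
```

```bash
python3 - <<'E'
from h import *
o=observe(); q=o["tcp_rot"]; M=R.from_quat([q[1],q[2],q[3],q[0]]).as_matrix(); p=o["tool_pos"]; print(p,M.round(3).tolist(),o["joint_pos"].round(2))
piv=np.array([.4487,-.1151]); 
for n in("top","scene"):
    f=grab_frame(n)
    print(n,[(r["conf"],np.round(r["at"],4)) for r in spot_point(n,"peg")[:2]])
for a in np.radians([-89.4,-80,-70,-60,-50,-40,-30,-20,-17.3,-16]):
    w=np.r_[piv+.15*np.r_[np.cos(a),np.sin(a)],0.128]; d=M.T@(w-p)/.3; d0=M.T@(np.r_[w[:2]-(piv+.15*np.r_[np.cos(np.radians(-89.4)),np.sin(np.radians(-89.4))]),0])/.3
    print(np.degrees(a).round(1),w.round(4),d.round(3),"from peg",d0.round(3))
E
```

```text
[ 0.45084729 -0.26507159  0.22647775] [[-0.678, 0.735, -0.0], [0.735, 0.678, -0.0], [0.0, -0.0, -1.0]] [-0.01  0.23  0.55  1.91 -0.14  1.04  1.34]
top []
scene [(0.86, array([ 0.4482, -0.2666,  0.1434]))]
-89.4 [ 0.4503 -0.2651  0.128 ] [ 0.001 -0.001  0.328] from peg [0. 0. 0.]
-80.0 [ 0.4747 -0.2628  0.128 ] [-0.049  0.064  0.328] from peg [-0.05   0.065 -0.   ]
-70.0 [ 0.5    -0.2561  0.128 ] [-0.089  0.141  0.328] from peg [-0.09   0.142 -0.   ]
-60.0 [ 0.5237 -0.245   0.128 ] [-0.115  0.224  0.328] from peg [-0.117  0.225 -0.   ]
-50.0 [ 0.5451 -0.23    0.128 ] [-0.127  0.31   0.328] from peg [-0.128  0.312 -0.   ]
-40.0 [ 0.5636 -0.2115  0.128 ] [-0.124  0.397  0.328] from peg [-0.125  0.399 -0.   ]
-30.0 [ 0.5786 -0.1901  0.128 ] [-0.105  0.483  0.328] from peg [-0.106  0.484 -0.   ]
-20.0 [ 0.5897 -0.1664  0.128 ] [-0.072  0.563  0.328] from peg [-0.073  0.565 -0.   ]
-17.3 [ 0.5919 -0.1597  0.128 ] [-0.061  0.584  0.328] from peg [-0.062  0.585 -0.   ]
-16.0 [ 0.5929 -0.1564  0.128 ] [-0.055  0.594  0.328] from peg [-0.056  0.595 -0.   ]
```

Aligned. Descend, then close gently.

>>> {"fn": "carry_out", "kwargs": {
  "steps": [
    [[0,0,0.03],[0,0,0],0.5],
    [[0,0,0.08],[0,0,0],0.5],
    [[0,0,0.14],[0,0,0],0.5],
    [[0,0,0.2],[0,0,0],0.5],
    [[0,0,0.25],[0,0,0],0.5],
    [[0,0,0.29],[0,0,0],0.5],
    [[0,0,0.32],[0,0,0],0.5],
    [[0,0,0.328],[0,0,0],0.5],
    [[0,0,0.328],[0,0,0],0.4],
    [[0,0,0.328],[0,0,0],0.3]
  ],
  "squeeze": 8
}}

```text
clock: 17.75
tool_pos: [0.4512, -0.2651, 0.1288]
tcp_rot: [0.001, 0.401, 0.916, 0.0]
contact_force: [0.2, 0.4, -0.9]
finger_gap: 0.0342
grip_force: 0.0
```

>>> {"fn": "carry_out", "kwargs": {
  "steps": [
    [[0,0,0],[0,0,0],0.25],
    [[0,0,0],[0,0,0],0.2],
    [[0,0,0],[0,0,0],0.1],
    [[0,0,0],[0,0,0],0],
    [[0,0,0],[0,0,0],0],
    [[0,0,0],[0,0,0],0],
    [[0,0,0],[0,0,0],0],
    [[0,0,0],[0,0,0],0],
    [[0,0,0],[0,0,0],0],
    [[0,0,0],[0,0,0],0]
  ],
  "squeeze": 8
}}

```text
clock: 18.75
tool_pos: [0.4509, -0.2656, 0.1286]
tcp_rot: [0.001, 0.402, 0.916, -0.0]
contact_force: [-0.6, -5.2, 2.8]
finger_gap: 0.0152
grip_force: 8.0
```

>>> {"fn": "carry_out", "kwargs": {
  "steps": [
    [[-0.012,0.013,0],[0,0,0],0],
    [[-0.028,0.034,0],[0,0,0],0],
    [[-0.05,0.065,0],[0,0,0],0],
    [[-0.071,0.103,0],[0,0,0],0],
    [[-0.09,0.142,0],[0,0,0],0],
    [[-0.105,0.183,0],[0,0,0],0],
    [[-0.117,0.225,0],[0,0,0],0],
    [[-0.124,0.268,0],[0,0,0],0],
    [[-0.127,0.295,0],[0,0,0],0],
    [[-0.128,0.312,0],[0,0,0],0]
  ]
}}

```text
clock: 19.75
tool_pos: [0.5464, -0.2281, 0.1282]
tcp_rot: [-0.0, 0.401, 0.916, 0.0]
contact_force: [-0.5, -2.0, 3.2]
finger_gap: 0.0158
grip_force: 8.0
```

>>> {"fn": "carry_out", "kwargs": {
  "steps": [
    [[0.0,0.025,0],[0,0,0],0],
    [[0.001,0.055,0],[0,0,0],0],
    [[0.003,0.087,0],[0,0,0],0],
    [[0.01,0.12,0],[0,0,0],0],
    [[0.017,0.15,0],[0,0,0],0],
    [[0.022,0.172,0],[0,0,0],0],
    [[0.033,0.203,0],[0,0,0],0],
    [[0.043,0.228,0],[0,0,0],0],
    [[0.05,0.243,0],[0,0,0],0],
    [[0.055,0.253,0],[0,0,0],0]
  ]
}}

```text
clock: 20.75
tool_pos: [0.5903, -0.1652, 0.1281]
tcp_rot: [-0.0, 0.401, 0.916, 0.0]
contact_force: [-1.4, -0.4, 0.3]
finger_gap: 0.0158
grip_force: 8.0
```

>>> {"fn": "carry_out", "kwargs": {
  "steps": [
    [[0.002,0.004,0],[0,0,0],0],
    [[0.005,0.008,0],[0,0,0],0],
    [[0.007,0.012,0],[0,0,0],0],
    [[0.009,0.016,0],[0,0,0],0],
    [[0.011,0.02,0],[0,0,0],0],
    [[0.013,0.023,0],[0,0,0],0],
    [[0.014,0.025,0],[0,0,0],0],
    [[0.015,0.027,0],[0,0,0],0],
    [[0.016,0.028,0],[0,0,0],0],
    [[0.016,0.028,0],[0,0,0],0]
  ]
}}

```text
clock: 21.75
tool_pos: [0.5918, -0.161, 0.1282]
tcp_rot: [0.0, 0.403, 0.915, -0.002]
contact_force: [-2.5, -8.7, -0.6]
finger_gap: 0.0156
grip_force: 8.0
```

>>> {"fn": "carry_out", "kwargs": {
  "steps": [
    [[0.002,0.003,0],[0,0,0],0],
    [[0.004,0.006,0],[0,0,0],0],
    [[0.005,0.009,0],[0,0,0],0],
    [[0.005,0.009,0],[0,0,0],0],
    [[0.005,0.009,0],[0,0,0],0],
    [[0.005,0.009,0],[0,0,0],0],
    [[0.0,0.0,0],[0,0,0],0],
    [[-0.006,-0.01,0],[0,0,0],0.2],
    [[-0.006,-0.01,0],[0,0,0],0.3],
    [[-0.006,-0.01,0],[0,0,0],0.4]
  ]
}}

```text
clock: 22.75
tool_pos: [0.5926, -0.1588, 0.1283]
tcp_rot: [-0.0, 0.401, 0.916, 0.001]
contact_force: [0.2, -0.2, -0.3]
finger_gap: 0.0263
grip_force: 0.0
```

>>> {"fn": "carry_out", "kwargs": {
  "steps": [
    [[0,0,0],[0,0,0],0.45],
    [[0,0,0],[0,0,0],0.45],
    [[0,0,-0.02],[0,0,0],0.45],
    [[0,0,-0.07],[0,0,0],0.45],
    [[0,0,-0.14],[0,0,0],0.45],
    [[0,0,-0.22],[0,0,0],0.45],
    [[0,0,-0.3],[0,0,0],0.45],
    [[0,-0.06,-0.36],[0,0,0],0.45],
    [[0,-0.15,-0.38],[0,0,0],0.45],
    [[0,-0.25,-0.38],[0,0,0],0.45]
  ]
}}

```text
clock: 23.75
tool_pos: [0.5379, -0.2115, 0.2451]
tcp_rot: [0.002, 0.401, 0.916, 0.0]
contact_force: [-0.5, -0.5, -0.2]
finger_gap: 0.0394
grip_force: 0.0
```

>>> {"fn": "carry_out", "kwargs": {
  "steps": [
    [[0,-0.1,0],[0,0,0],0.45],
    [[0,-0.25,0],[0,0,0],0.45],
    [[0,-0.35,0],[0,0,0],0.45],
    [[0,-0.4,0],[0,0,0],0.45],
    [[0,-0.4,0],[0,0,0],0.45],
    [[0,-0.4,0],[0,0,0],0.45],
    [[0,-0.4,0],[0,0,0],0.45],
    [[0,-0.4,0],[0,0,0],0.45],
    [[0,-0.4,0],[0,0,0],0.45],
    [[0,-0.4,0],[0,0,0],0.45]
  ]
}}

```text
clock: 24.75
tool_pos: [0.4493, -0.2918, 0.2421]
tcp_rot: [-0.0, 0.401, 0.916, -0.0]
contact_force: [-0.2, -0.7, -0.1]
finger_gap: 0.0389
grip_force: 0.0
```

```bash
python3 - <<'E'
from h import *
o=observe(); print(o["clock"],o["tool_pos"],o["contact_force"])
L=[]
for n in("top","scene"):
    f=grab_frame(n)
    for q in("block","notch","peg","pivot"):
        for r in spot_point(n,q)[:2]: print(n,q,r["conf"],np.round(r["at"],4))
    u,v=proj(f,(.52,-.13,.1)).astype(int); L.append(cv2.convertScaleAbs(cv2.resize(f["image"][v-65:v+65,u-65:u+65],None,fx=3,fy=3,interpolation=2),alpha=1.5))
save(np.hstack(L),"crop5.png")
E
```

```text
24.75 [ 0.44925856 -0.29183085  0.24213368] [-0.2059851  -0.68567136 -0.0605485 ]
top block 0.94 [ 0.5369 -0.1042  0.069 ]
top block 0.83 [ 5.934e-01  1.978e-01 -3.000e-04]
top notch 0.84 [0.3341 0.2642 0.0004]
top notch 0.82 [ 0.4919 -0.0883  0.0688]
top peg 0.72 [ 0.5902 -0.1597  0.1391]
top pivot 0.63 [ 0.4473 -0.1166  0.1081]
top pivot 0.5 [ 0.4886 -0.0903  0.0873]
scene block 0.82 [ 0.5977  0.1957 -0.0039]
scene block 0.81 [ 0.5373 -0.1032  0.0669]
scene notch 0.76 [ 0.6278  0.1828 -0.0021]
scene notch 0.66 [ 0.3337  0.2646 -0.0024]
scene peg 0.94 [ 0.5908 -0.1598  0.1452]
scene pivot 0.76 [ 0.4457 -0.1135  0.1046]
```

View pics/crop5.png

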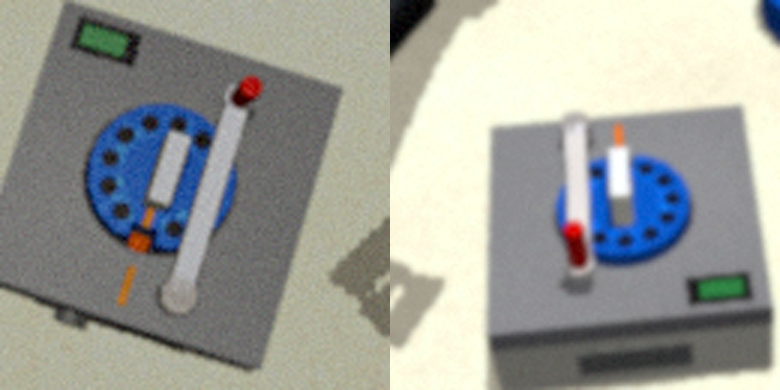

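The arm lies along the block's rim: pivot at (178,295), peg at (248,90). The peg fit puts it about at its stop. My release may have drawn it back slightly, so I'll give one last push with the fingers only loosely caged around the peg.

>>> {"fn": "carry_out", "kwargs": {
  "steps": [
    [[0,0.1,0],[0,0,0],0.45],
    [[0,0.22,0],[0,0,0],0.45],
    [[0,0.35,0],[0,0,0],0.45],
    [[0,0.47,0],[0,0,0],0.45],
    [[0,0.57,0],[0,0,0],0.45],
    [[0,0.63,0],[0,0,0],0.45],
    [[0,0.65,0],[0,0,0],0.45],
    [[0,0.65,0],[0,0,0],0.45],
    [[0,0.65,0.04],[0,0,0],0.45],
    [[0,0.65,0.1],[0,0,0],0.45]
  ]
}}

```text
clock: 26.25
tool_pos: [0.5916, -0.1624, 0.2126]
tcp_rot: [0.001, 0.403, 0.915, 0.0]
contact_force: [-0.6, -0.5, -1.0]
finger_gap: 0.0393
grip_force: 0.0
```

>>> {"fn": "carry_out", "kwargs": {
  "steps": [
    [[0,0,0.06],[0,0,0],0.45],
    [[0,0,0.12],[0,0,0],0.45],
    [[0,0,0.18],[0,0,0],0.45],
    [[0,0,0.23],[0,0,0],0.45],
    [[0,0,0.26],[0,0,0],0.45],
    [[0,0,0.28],[0,0,0],0.4],
    [[0,0,0.28],[0,0,0],0.35],
    [[0,0,0.28],[0,0,0],0.3],
    [[0,0,0.28],[0,0,0],0.3],
    [[0,0,0.28],[0,0,0],0.3]
  ]
}}

```text
clock: 27.25
tool_pos: [0.5927, -0.1602, 0.1289]
tcp_rot: [0.001, 0.401, 0.916, 0.0]
contact_force: [-0.9, 0.0, 0.1]
finger_gap: 0.0262
grip_force: 0.0
```

>>> {"fn": "carry_out", "kwargs": {
  "steps": [
    [[0.003,0.005,0],[0,0,0],0.3],
    [[0.006,0.01,0],[0,0,0],0.3],
    [[0.008,0.015,0],[0,0,0],0.3],
    [[0.011,0.02,0],[0,0,0],0.3],
    [[0.013,0.024,0],[0,0,0],0.3],
    [[0.015,0.027,0],[0,0,0],0.3],
    [[0.017,0.03,0],[0,0,0],0.3],
    [[0.019,0.033,0],[0,0,0],0.3],
    [[0.019,0.033,0],[0,0,0],0.3],
    [[0.019,0.033,0],[0,0,0],0.3]
  ]
}}

```text
clock: 28.25
tool_pos: [0.5938, -0.1555, 0.1284]
tcp_rot: [0.001, 0.403, 0.915, -0.004]
contact_force: [-2.9, -10.9, -0.6]
finger_gap: 0.0259
grip_force: 4.6
```

>>> {"fn": "carry_out", "kwargs": {
  "steps": [
    [[-0.008,-0.014,0],[0,0,0],0.32],
    [[-0.015,-0.026,0],[0,0,0],0.35],
    [[-0.019,-0.033,0],[0,0,0],0.4],
    [[-0.019,-0.033,0],[0,0,0],0.45],
    [[-0.019,-0.033,0],[0,0,0],0.45],
    [[-0.019,-0.033,-0.02],[0,0,0],0.45],
    [[-0.019,-0.033,-0.07],[0,0,0],0.45],
    [[-0.019,-0.033,-0.14],[0,0,0],0.45],
    [[-0.019,-0.033,-0.22],[0,0,0],0.45],
    [[-0.019,-0.033,-0.3],[0,0,0],0.45]
  ]
}}

```text
clock: 29.25
tool_pos: [0.5925, -0.1602, 0.2206]
tcp_rot: [0.001, 0.401, 0.916, 0.0]
contact_force: [-0.1, 0.3, -0.0]
finger_gap: 0.0392
grip_force: 0.0
```

>>> {"fn": "carry_out", "kwargs": {
  "steps": [
    [[0,-0.08,-0.05],[0,0,0],0.45],
    [[0,-0.2,-0.05],[0,0,0],0.45],
    [[0,-0.33,-0.05],[0,0,0],0.45],
    [[0,-0.45,-0.05],[0,0,0],0.45],
    [[0,-0.55,-0.05],[0,0,0],0.45],
    [[0,-0.6,-0.05],[0,0,0],0.45],
    [[0,-0.6,-0.05],[0,0,0],0.45],
    [[0,-0.6,-0.05],[0,0,0],0.45],
    [[0,-0.6,-0.05],[0,0,0],0.45],
    [[0,-0.6,-0.05],[0,0,0],0.45]
  ]
}}

```text
clock: 30.25
tool_pos: [0.4611, -0.2808, 0.2331]
tcp_rot: [-0.0, 0.4, 0.916, 0.0]
contact_force: [-0.0, 0.3, -0.1]
finger_gap: 0.0388
grip_force: 0.0
```

```bash
python3 - <<'E'
from h import *
o=observe(); print(o["clock"],o["tool_pos"],o["contact_force"])
L=[]
for n in("top","scene"):
    f=grab_frame(n)
    for q in("block","peg"):
        for r in spot_point(n,q)[:2]: print(n,q,r["conf"],np.round(r["at"],4))
    u,v=proj(f,(.52,-.13,.1)).astype(int); L.append(cv2.convertScaleAbs(cv2.resize(f["image"][v-65:v+65,u-65:u+65],None,fx=3,fy=3,interpolation=2),alpha=1.5))
save(np.hstack(L),"crop6.png")
E
```

```text
30.25 [ 0.46112409 -0.28083229  0.23310661] [-0.01714878  0.25083312 -0.10086831]
top block 0.86 [ 0.536  -0.1057  0.0686]
top block 0.8 [5.928e-01 1.994e-01 5.000e-04]
top peg 0.8 [ 0.5902 -0.1581  0.1385]
top peg 0.29 [ 0.5408 -0.1026  0.0015]
scene block 0.82 [0.294  0.2051 0.0015]
scene block 0.67 [ 0.5374 -0.103   0.0655]
scene peg 0.6 [ 0.5887 -0.1574  0.1466]
```

View pics/crop6.png

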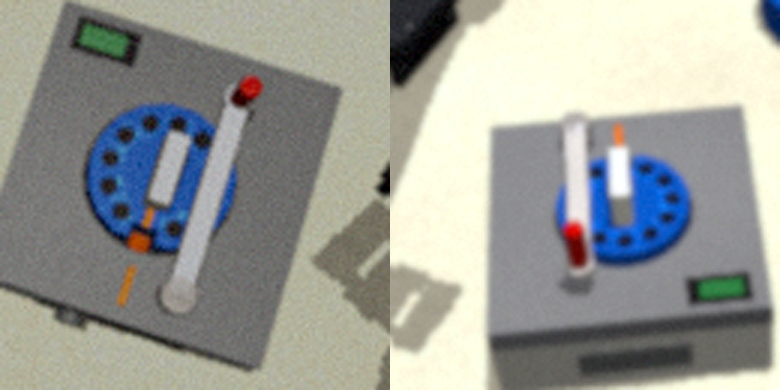

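The block is home over the key at (140,240), the arm is at its stop with the peg at (248,90), and the gripper is clear. I'm handing in.

```bash
python3 -c "
from cell import *
print(sign_off())"
```

```text
the job is handed in; nothing more can be done
None
```

The middle-sized block is fully home in the well with its notch over the key, the retaining arm is swung to its stop over the block's rim, and I handed the job in at about 30 s with the gripper clear of everything.

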